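# Hang a slatwall bracket in its groove

## Robot

A 6-joint arm with a two-finger parallel gripper is mounted at the origin on a cart in front of the work surface, level with it; the furniture and walls round the work are solid. World frame = base frame: x ahead of the robot, y to its left, z up, the work surface at z = 0. Lengths are in m, angles in rad, forces in N, time in s.
With the tool pointing down it reaches from about 0.375 to 0.9 m from the base axis. Payload 3.1 kg.
Tool frame: the origin (TCP) lies on the centre line of the jaws, within the pads' length; the fingertips stand 8 mm ahead of it and the grasp point (between the pads) lies 11 mm behind it; z points along the fingers, y is the line along which they close (so a half turn about z gives the same grasp; the last joint's range is limited). The gripper opens to 85 mm and grips with 20 to 120 N. Pads are 22 mm wide; open, the fingers measure 114 mm over their backs; the gripper's body (76 mm by 85 mm) begins 54 mm behind the grasp point. The pads swing forward as they close: fully open they stand 13 mm farther back than shut.
Start: joints at [-1.52, 0.527, 1.433, -0, 1.181, -0.178], TCP at [0.142, -0.609, 0.212] pointing down, gripper open.
Joint ranges: [-3.08, 3.08], [-0.75, 2.2], [0.22, 2.44], [-1.43, 4.57], [0, 2.65], [-2.85, 2.85]. Speed limits (rad/s): [2.79, 2.79, 3.14, 3.14, 3.14, 3.14].

## Interface

Orientations are given as a unit quaternion [x, y, z, w].
In Python, from station import * gives the robot as it stands.
- The arm moves only by the tool play_rows, never from a script. Its argument "rows" is a list of rows, each a list of 3 entries, a list of its own where there are three numbers: the turn, a rotation vector about the tool's x, y, z in degrees, then the shift along the tool's x, y, z in mm, then the closure, from 0 (fully open) to 1 (shut). In form: [[[ax, ay, az], [dx, dy, dz], jaw], ...]. A call has 1 to 12 rows; each row shifts and turns the commanded pose from where the row before left it, along the tool's axes as they then stand; what a row does not reach is not made up. A row lasts 1/12 s, in which the tool goes at most 41.7 mm and 7.16 degrees, less where a joint would pass 70% of its speed; a pose out of reach is approached as far as the arm can. A call with a gripper value outside its range is refused whole. The fingers move at their own pace and stop on an object; "grip_force" is the grip in N (left out, the last holds). Time passes only in rows, so rows that do not move let the fingers close. It gives the time, the measured TCP pose, the force, the opening and the grip force at its end, in the units of the state.
- sense(): the state, without advancing time (a new reading comes with each control period).
- snapshot(name): name is "scene" or "top"; returns (picture, depth): 400x640x3 uint8, red, green, blue; 400x640 float32, m along the optical axis (not along the pixel's ray), 0 where there is no reading.
- get_calibration(name): a dict with "vfov" (degrees; the focal length in pixels is half the picture's height over the tangent of half this angle, whatever the lens; pixels are square), "cx", "cy" (the principal point, pixels), "xyz" and "attitude" of the camera in the world. Camera axes: x right, y down, z forward; pixel columns grow to the right and rows downward; lengths in m; the calibration is good to about 2 mm. A picture is of the moment at which its call begins. get_calibration takes no time and is no camera call.
- sign_off(): hands the job in; it is judged then, once.
The state is a dict: "t": time; "q": joint angles; "qd": joint speeds; "tau": joint torques, N m; "tcp_pos": TCP position; "tool_rot": TCP orientation; "force": force on the tool from outside, world axes, zero at the start; "ft_torque": the same for the moment, N m; "finger_gap": opening from 0.0 (shut) to 1.0 (fully open); "gripper_force": force on a finger pad.
Only numpy, scipy, OpenCV 4.12 (cv2) and the standard library are available. Lean on these libraries where they do the work, as an engineer would, in place of code of your own. Each camera call takes 0.05 s, during which the arm holds its last target. There are 200 camera calls.

## Task

Hang the loose steel hook bracket on the slatwall rail, near the middle of the rail, in the same way as the one already hanging there: raise its nose, put its tongue into the groove, then swing it down until it hangs fully home with its back plate against the rail. Feel for the groove gently and never press hard on the rail, leave the other things alone, and let go at the end.

Things in the scene. Friction and masses are not known exactly. Their poses are not given: they have to be found in the camera images.
- panel: Fixed free-standing slatwall: wooden foot (100 mm deep, 360 mm wide, 16 mm thick, all behind the front face), two dark steel posts and, clamped to them, a horizontal wooden rail 340 mm long with one groove along its front. Origin: on the worktop, under the middle of the rail's front face. x points from the front face back into the rail (away from the robot), y along the rail to the left, z up.
- panel_spot (a point): Middle of the rail's front face, 135 mm above the worktop; axes as panel. The rail's height is clamped anew each time and is NOT reported: the groove's lower edge (the ledge) lies anywhere up to 30 mm above or below this point. Heights from the ledge: groove opening 0 to 18 mm, rail top +44 mm, rail bottom -75 mm. The front face is one flat upright plane. The rail does not give when pressed.
- panel_neighbour (a point): A second bracket of the same shape, fixed, hangs fully home in the groove 135 mm left of the middle; this point is on the rail's front face there, 135 mm above the worktop; axes as panel. Profile of the groove: both its lips are 4 mm thick front to back; behind them is a cavity that reaches 26 mm back from the front face, from 14 mm below the ledge to 34 mm above it.
- bracket_grip (a point): The loose steel bracket (about 220 g) stands on the worktop on its blade. This is the point to grip: mid-thickness of the blade, 23 mm above its underside. Bracket axes: x from nose to back plate, z up, as it stands and as it hangs. Blade 12 mm thick (y), 46 mm high, from 43 mm in front of this point (nose) to 50 mm behind it, with a notch 11 mm long, 12 mm deep in its top just behind the nose.
- bracket_heel (a point): Corner of the loose bracket where the plate's back face meets the underside of the neck, 55 mm behind and 47 mm above bracket_grip; bracket axes. Hanging home it lies on the front edge of the ledge. Back plate: 5 mm thick, 50 mm wide, 74 mm high from the underside. Neck: 4 mm thick, 50 mm wide, goes 10 mm straight back from the plate, 70 to 74 mm above the underside.
- bracket_tongue (a point): Top of the loose bracket's tongue, 8 mm behind and 22 mm above bracket_heel; bracket axes. The tongue, 4 mm thick, 50 mm wide, stands up from the neck's rear end; 6 mm between plate and tongue. Hanging, it stands behind the groove's upper lip (4 mm overlap, 2 mm play) and the neck rests on the ledge. It goes in only with the nose raised about 30 degrees or more (40 is ample), rising as it goes in.
- salt_shaker: Bystander: glass salt shaker with a grey cap, 44 mm across, 90 mm high, origin at the centre of its underside; leave alone.
- fish_tin: Bystander: flat oval-cornered tin 63 x 105 x 24 mm, origin at the centre of its underside; leave alone.
- garlic: Bystander: garlic bulb about 53 mm across and high, origin at its underside; leave alone.
There are look-alikes about, which are no part of the job. Of the things shaped like the part that bears bracket_grip, the bare steel one is meant.

How it is judged:
By the outcome, as a careful person would: the job done as asked, in the order asked, and still so for the second after the job is handed in, with the robot touching nothing.
It also fails if it takes over 72 s, if anything falls off the work surface, if the arm or the gripper's body presses on something with over 40 N, if the wrist force passes 120 N, or if a joint passes its speed limit or range.

## Working session

There is one attempt and no reset: what is moved stays moved. The work goes in short steps, Python scripts to look and compute and a tool call to move; the robot and the scene stay as the last step left them, time stands still between calls to the robot, and variables do not carry over. Pictures are saved under pics/ and viewed, at most 10 in all, crops included, and the job is handed in when it is done.

Besides the shell and the picture viewer there is one more tool, called after "Emit:" in YAML: its name, and indented under it one key for each argument. play_rows: Moves the arm, as the interface text tells. Its arguments: {"type":"object","properties":{"rows":{"type":"array","items":{"type":"array"}},"grip_force":{"type":"number"}},"required":["rows"]}

```bash
mkdir -p pics; cat > h.py <<'E'
from station import *
import numpy as np, cv2
from scipy.spatial.transform import Rotation as R
def snap(name,fn):
    p,d=snapshot(name); np.savez(''+fn+'.npz',p=p,d=d); cv2.imwrite('pics/'+fn+'.png',p[:,:,::-1]); return p,d
def cam(name):
    c=get_calibration(name); f=200/np.tan(np.radians(c['vfov'])/2); a=np.array(c['attitude'])
    M=R.from_quat(a).as_matrix() if a.size==4 else a.reshape(3,3)
    return f,c['cx'],c['cy'],np.array(c['xyz']),M
def world(name,u,v,z):
    f,cx,cy,t,M=cam(name); return t+M@(np.array([(u-cx)/f,(v-cy)/f,1])*z)
def cloud(name,d):
    f,cx,cy,t,M=cam(name); v,u=np.mgrid[0:400,0:640]
    P=np.stack([(u-cx)/f*d,(v-cy)/f*d,d],-1)@M.T+t; P[d==0]=np.nan; return P
def proj(name,P):
    f,cx,cy,t,M=cam(name); q=(np.atleast_2d(P)-t)@M; return np.c_[q[:,0]/q[:,2]*f+cx,q[:,1]/q[:,2]*f+cy]
E
python3 - <<'E'
from h import *
for n in('scene','top'): snap(n,n+'0'); print(get_calibration(n))
s=sense(); print({k:np.round(s[k],4).tolist() for k in s})
E
```

```text
{'vfov': 55.7666354716001, 'cx': 317.94136682594547, 'cy': 199.9713903838801, 'xyz': array([-0.00938192,  0.56686871,  0.75758111]), 'attitude': array([-0.35942566,  0.84166212, -0.37364902,  0.15101154])}
{'vfov': 50.55503728122288, 'cx': 313.6339490279811, 'cy': 196.9696167023019, 'xyz': array([0.31155677, 0.08617628, 1.26146575]), 'attitude': array([ 0.70938596, -0.69987397,  0.0664744 , -0.05029065])}
{'t': 0.1, 'q': [-1.5205, 0.5284, 1.4338, -0.0, 1.1814, -0.1785], 'qd': [-0.0002, -0.0018, -0.0022, -0.0007, 0.0019, -0.0014], 'tau': [-0.0001, -44.3305, -17.8587, -0.0003, 0.0039, 0.0], 'tcp_pos': [0.1417, -0.608, 0.2115], 'tool_rot': [0.9935, 0.1141, 0.0001, -0.001], 'force': [0.8389, -0.4297, -0.1281], 'ft_torque': [-0.0122, -0.0584, -0.0053], 'gripper_force': 0.0, 'finger_gap': 1.0011}
```

View pics/scene0.png

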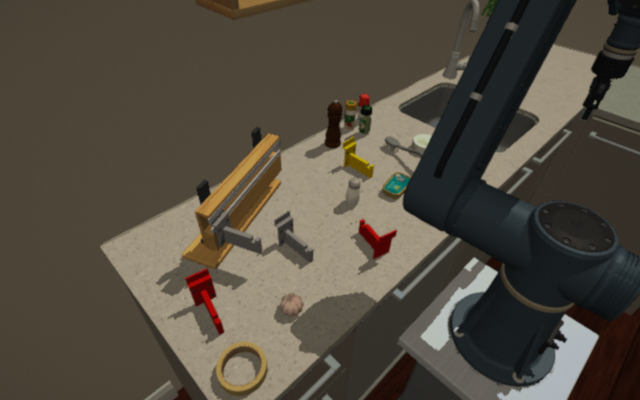

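View pics/top0.png

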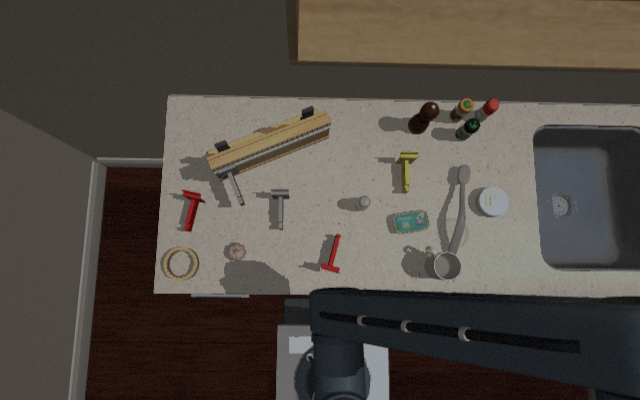

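The top view shows the steel bracket at about (281,207), its plate up at v≈191. The rail runs from (213,170) to (330,125), and the fixed neighbour is at (235,186). Next I measure these with depth from both cameras.

```bash
python3 - <<'E'
from h import *
T=np.load('top0.npz');S=np.load('scene0.npz')
a=cv2.resize(T['p'][95:245,195:345],None,fx=4,fy=4,interpolation=cv2.INTER_CUBIC)
b=cv2.resize(S['p'][120:270,180:330],None,fx=4,fy=4,interpolation=cv2.INTER_CUBIC)
cv2.imwrite('pics/cropT.png',a[:,:,::-1]);cv2.imwrite('pics/cropS.png',b[:,:,::-1])
C={'top':cloud('top',T['d']),'scene':cloud('scene',S['d'])}
for n,(u0,u1,v0,v1) in {'top':(262,300,182,235),'scene':(268,318,208,265)}.items():
    P=C[n][v0:v1,u0:u1].reshape(-1,3);P=P[~np.isnan(P[:,0])]
    print(n,'table z',np.percentile(P[:,2],[5,25]),'max',P[:,2].max())
    for lo,hi in((.012,.06),(.06,.085),(.085,.12)):
        Q=P[(P[:,2]>lo)&(P[:,2]<hi)]
        if len(Q)<4: continue
        c=Q.mean(0); w,V=np.linalg.eigh(np.cov(Q[:,:2].T)); print(lo,len(Q),c.round(4),'len',(np.sqrt(w)*3.46).round(4),'ax',V[:,1].round(3), 'zq',np.percentile(Q[:,2],[50,90]).round(4), 'min',Q.min(0).round(3),'max',Q.max(0).round(3))
# rail
for n in C:
    P=C[n]; ok=(P[...,2]>.05)&(P[...,0]>.55)&(P[...,0]<1.1)&(P[...,1]>0)&(P[...,1]<.6)
    Q=P[ok]; print(n,len(Q),Q.min(0).round(3),Q.max(0).round(3))
E
```

```text
top table z [-2.46350128e-03 -4.59843925e-05] max 0.09557873052834531
0.012 199 [0.4779 0.1563 0.0441] len [0.026  0.1063] ax [-1.    -0.022] zq [0.0461 0.0506] min [0.424 0.134 0.02 ] max [0.517 0.181 0.059]
0.06 95 [0.5222 0.157  0.0745] len [0.014 0.051] ax [-0.023  1.   ] zq [0.075  0.0784] min [0.516 0.133 0.061] max [0.529 0.181 0.083]
0.085 35 [0.5294 0.1571 0.092 ] len [0.0049 0.0495] ax [-0.021  1.   ] zq [0.0921 0.0944] min [0.527 0.133 0.086] max [0.532 0.18  0.096]
scene table z [-7.90251875e-05  1.38998459e-03] max 0.09553362029303003
0.012 517 [0.4802 0.1613 0.0368] len [0.0302 0.1146] ax [-0.999 -0.052] zq [0.0386 0.05  ] min [0.423 0.134 0.012] max [0.522 0.184 0.06 ]
0.06 181 [0.5219 0.1596 0.0737] len [0.0166 0.0529] ax [-0.002  1.   ] zq [0.0756 0.0813] min [0.515 0.133 0.06 ] max [0.531 0.184 0.085]
0.085 60 [0.5289 0.1573 0.0908] len [0.0052 0.0504] ax [-0.033  0.999] zq [0.0913 0.094 ] min [0.526 0.133 0.085] max [0.534 0.183 0.096]
top 25901 [0.551 0.    0.05 ] [0.845 0.6   0.705]
scene 55861 [0.55 0.   0.05] [0.848 0.6   0.573]
```

View pics/cropT.png

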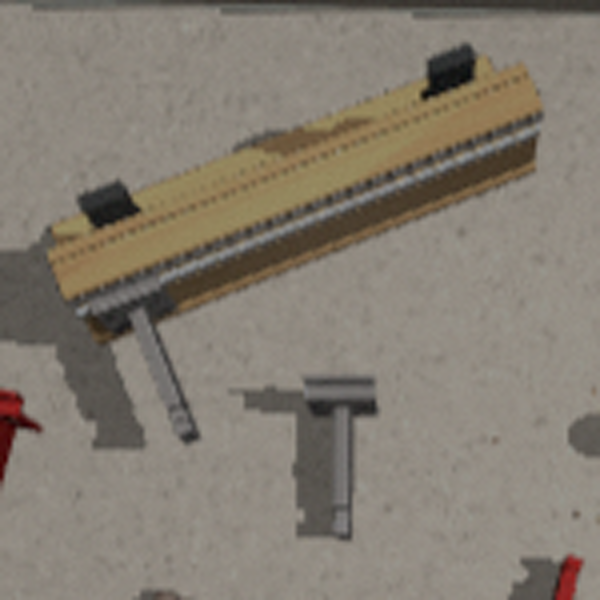

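View pics/cropS.png

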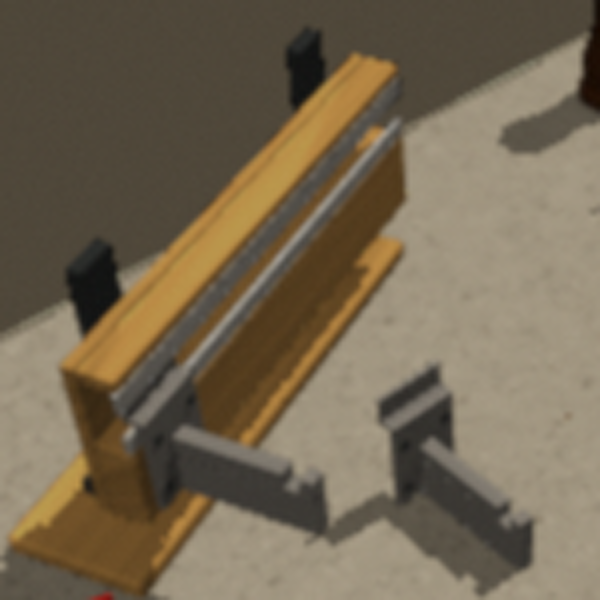

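The crops show the steel-edged groove, with the lower lip edge from about (190,370) to (400,125) in the scene crop. The neighbour hangs at the left end of the rail and the loose bracket stands in front, its nose towards the robot. Next I fit the rail's front face and the ledge.

```bash
python3 - <<'E'
from h import *
C={n:cloud(n,np.load(n+'0.npz')['d']) for n in('top','scene')}
def poly(pts,o): 
    m=np.zeros((400,640),np.uint8); cv2.fillPoly(m,[np.int32(np.round(np.array(pts)/4+o))],1); return m>0
R0=poly([(215,380),(395,155),(400,195),(225,420)],(180,120))
R1=poly([(200,290),(530,145),(530,160),(200,305)],(195,95))
Ps=[C['scene'][R0],C['top'][R1]]
for P in Ps+[np.vstack(Ps)]:
    P=P[~np.isnan(P[:,0])&(P[:,2]>.03)]
    for _ in range(4):
        A=np.c_[P[:,1],np.ones(len(P))]; k=np.linalg.lstsq(A,P[:,0],rcond=None)[0]; r=P[:,0]-A@k; P=P[abs(r)<max(2*r.std(),.002)]
    print(len(P),k,'yaw',np.degrees(np.arctan(-k[0])),'rms',r.std(),P.min(0).round(3),P.max(0).round(3))
yaw=np.arctan(-k[0]); n=np.array([np.cos(yaw),np.sin(yaw)]); l=np.array([-n[1],n[0]])
d0=n@[k[1],0]; print('n',n,'d0',d0)
for nme in C:
    P=C[nme].reshape(-1,3); P=P[~np.isnan(P[:,0])]
    x=P[:,:2]@n-d0; y=P[:,:2]@l; z=P[:,2]
    m=(abs(x)<.1)&(z>.03)&(z<.25)&(y>0)&(y<.65)
    # rail top
    top=(x>.004)&(x<.03)&(z>.12)&(z<.3)&(y>.0)&(y<.6)
    h,e=np.histogram(z[top],np.arange(.1,.26,.003)); i=h.argmax(); zt=np.median(z[top&(abs(z-e[i])<.006)]); t=top&(abs(z-zt)<.004)
    print(nme,'railtop',zt,'yrange',np.percentile(y[t],[0.5,1,99,99.5]))
    # profile mid: x vs z
    mid=(y>.18)&(y<.3)&(x>-.01)&(x<.045)&(z>.05)&(z<.2) if 0 else (abs(y-np.median(y[t]))<.05)&(x>-.01)&(x<.045)&(z>.05)&(z<.22)
    for b in np.arange(.05,.21,.004):
        q=mid&(z>=b)&(z<b+.004)
        if q.sum(): print('%.3f:%d %.4f..%.4f'%(b,q.sum(),*np.percentile(x[q],[5,95])),end='; ')
    print()
E
```

```text
575 [-0.43820373  0.70629672] yaw 23.663211883885175 rms 0.0008105951156389047 [0.593 0.023 0.067] [0.697 0.253 0.113]
194 [-0.43906614  0.70545041] yaw 23.704651403582172 rms 0.0006641391720420986 [0.592 0.02  0.066] [0.697 0.258 0.108]
759 [-0.4366153   0.70582665] yaw 23.586817737186056 rms 0.0008424359591777289 [0.592 0.02  0.066] [0.697 0.258 0.113]
n [0.91645482 0.40013819] d0 0.6468582283996881
top railtop 0.1852036514523292 yrange [0.000874   0.00131327 0.07778177 0.07812884]
0.066:3 -0.0003..0.0001; 0.070:9 -0.0053..0.0001; 0.074:7 -0.0057..0.0001; 0.078:6 -0.0060..-0.0003; 0.082:10 -0.0062..-0.0002; 0.086:13 -0.0066..0.0002; 0.090:15 -0.0057..-0.0000; 0.094:5 -0.0056..0.0008; 0.098:10 -0.0060..-0.0001; 0.102:11 -0.0060..-0.0003; 0.106:7 -0.0071..0.0001; 0.110:18 -0.0072..-0.0002; 0.114:14 -0.0092..-0.0004; 0.118:12 -0.0058..0.0003; 0.122:13 -0.0065..0.0099; 0.126:22 -0.0066..0.0081; 0.130:11 -0.0065..-0.0004; 0.134:20 -0.0063..0.0026; 0.138:28 -0.0062..0.0030; 0.142:47 -0.0053..0.0031; 0.146:20 -0.0062..0.0029; 0.150:2 -0.0062..0.0003; 0.154:2 0.0006..0.0006; 0.158:6 -0.000
[... 630 characters left out ...]
0305; 0.102:34 -0.0059..0.0286; 0.106:40 -0.0066..0.0317; 0.110:41 -0.0057..0.0265; 0.114:50 -0.0079..0.0260; 0.118:42 -0.0059..0.0277; 0.122:51 -0.0057..0.0277; 0.126:99 -0.0058..0.0268; 0.130:45 -0.0056..0.0278; 0.134:48 -0.0054..0.0295; 0.138:57 -0.0061..0.0273; 0.142:94 -0.0054..0.0271; 0.146:60 -0.0043..0.0279; 0.150:23 0.0047..0.0316; 0.154:8 0.0253..0.0314; 0.158:29 -0.0000..0.0294; 0.162:47 -0.0012..0.0287; 0.166:39 -0.0009..0.0297; 0.170:41 -0.0010..0.0296; 0.174:48 -0.0015..0.0292; 0.178:54 -0.0010..0.0314; 0.182:329 -0.0000..0.0345; 0.186:156 0.0014..0.0372; 0.190:17 0.0356..0.0444; 0.194:15 0.0361..0.0420; 0.198:14 0.0359..0.0408; 0.202:22 0.0358..0.0430; 0.206:10 0.0356..0.0391;
```

```bash
python3 - <<'E'
from h import *
n=np.array([0.91645482,0.40013819]);d0=.64686;l=np.array([-n[1],n[0]])
for nme in('top','scene'):
    P=cloud(nme,np.load(nme+'0.npz')['d']).reshape(-1,3);P=P[~np.isnan(P[:,0])]
    x=P[:,:2]@n-d0;y=P[:,:2]@l;z=P[:,2]
    t=(x>.003)&(x<.03)&(abs(z-.1853)<.003)&(y>-.5)&(y<.3); a=np.percentile(y[t],[.3,99.7]);c=a.mean()
    print(nme,a,np.diff(a),'mid',c,n*d0+l*c, 'top', np.median(z[t]))
    q=(x>-.002)&(x<.004)&(z>.125)&(z<.15)&(abs(y-c)<.06); print('ledge pts',np.percentile(z[q],[90,98,100]).round(4), x[q].min())
    q=(x>-.1)&(x<-.02)&(z>.06)&(abs(y-c-.135)<.04); Q=P[q]; print('neigh y',y[q].mean()-c,'blade top z',np.percentile(z[q],[50,90]),'nose x',x[q].min())
    # loose bracket blade top
    b=(P[:,0]>.435)&(P[:,0]<.508)&(abs(P[:,1]-.157)<.02)&(z>.043)&(z<.052); k=np.polyfit(P[b,0],P[b,1],1); print('blade',k,np.degrees(np.arctan(k[0])),np.polyval(k,.466),b.sum())
E
```

```text
top [-0.25948968  0.07761684] [0.33710652] mid -0.09093642407296855 [0.6292051  0.17549427] top 0.18519190160334054
ledge pts [0.1441 0.1454 0.1467] -0.0019842084138449456
neigh y 0.13384423539928844 blade top z [0.11578698 0.11942631] nose x -0.09936871548864856
blade [0.01516369 0.14958831] 0.8687485745783152 0.1566545917564373 95
scene [-0.25681266  0.07912846] [0.33594111] mid -0.08884210062376077 [0.62836708 0.17741362] top 0.1856678123118547
ledge pts [0.1421 0.1433 0.1441] -0.0016406122889847108
neigh y 0.1371617669867472 blade top z [0.10215276 0.11780115] nose x -0.09934342413352026
blade [0.01748671 0.15039199] 1.0018125477402668 0.15854079932467946 111
```

```bash
cat >> h.py <<'E'
def tool(yaw,a):  # deg; a = fingers lean forward from straight down
    bx=np.array([np.cos(np.radians(yaw)),np.sin(np.radians(yaw)),0]);bz=np.array([0,0,1.]);by=np.cross(bz,bx)
    a=np.radians(a);z=np.sin(a)*bx-np.cos(a)*bz
    return np.c_[np.cross(-by,z),-by,z]
def delta(p0,R0,p1,R1):
    print('shift',np.round(R0.T@(p1-p0)*1e3,1),'dist %.1f'%(1e3*np.linalg.norm(p1-p0)),'turn',np.round(np.degrees(R.from_matrix(R0.T@R1).as_rotvec()),2))
def cur():
    s=sense(); return np.array(s['tcp_pos']),R.from_quat(s['tool_rot']).as_matrix()
E
python3 - <<'E'
from h import *
p,M=cur(); w=np.array([.48,-.3,.25]); G=np.array([.466,.1575,.026]);T=tool(1,30); tc=G+.011*T[:,2]; pre=tc-.12*T[:,2]
delta(p,M,w,M); delta(w,M,pre+[0,0,.06],M); delta(p,M,p,T); print(pre,tc)
E
```

```text
shift [ 399.3 -223.3  -37.9] dist 459.1 turn [0. 0. 0.]
shift [  36.8 -460.    70.5] dist 466.9 turn [0. 0. 0.]
shift [0. 0. 0.] dist 0.0 turn [-3.28 29.88 11.8 ]
[0.4115083  0.15654884 0.12039677] [0.47149916 0.15759599 0.01647372]
```

Emit:
play_rows:
  rows:
    - [[0,0,0],[33.3,-18.6,-3.2],0]
    - [[0,0,0],[33.3,-18.6,-3.2],0]
    - [[0,0,0],[33.3,-18.6,-3.2],0]
    - [[0,0,0],[33.3,-18.6,-3.2],0]
    - [[0,0,0],[33.3,-18.6,-3.2],0]
    - [[0,0,0],[33.3,-18.6,-3.2],0]
    - [[0,0,0],[33.3,-18.6,-3.2],0]
    - [[0,0,0],[33.3,-18.6,-3.2],0]
    - [[0,0,0],[33.3,-18.6,-3.2],0]
    - [[0,0,0],[33.3,-18.6,-3.2],0]
    - [[0,0,0],[33.3,-18.6,-3.2],0]
    - [[0,0,0],[33.3,-18.6,-3.2],0]

```text
t: 1.1
tcp_pos: [0.4812, -0.2989, 0.2507]
tool_rot: [0.993, 0.114, -0.0, -0.0]
force: [1.0, -0.6, -0.6]
finger_gap: 1.002
gripper_force: 0.0
```

Emit:
play_rows:
  rows:
    - [[0,0,0],[3,-38.3,4],0]
    - [[0,0,0],[3,-38.3,4],0]
    - [[0,0,0],[3,-38.3,4],0]
    - [[0,0,0],[3,-38.3,4],0]
    - [[0,0,0],[3,-38.3,4],0]
    - [[0,0,0],[3,-38.3,4],0]
    - [[0,0,0],[3,-38.3,4],0]
    - [[0,0,0],[3,-38.3,4],0]
    - [[0,0,0],[3,-38.3,4],0]
    - [[0,0,0],[3,-38.3,4],0]
    - [[0,0,0],[3,-38.3,4],0]
    - [[0,0,0],[3,-38.3,4],0]

```text
t: 2.1
tcp_pos: [0.4103, 0.1568, 0.2026]
tool_rot: [0.993, 0.114, -0.0, 0.0]
force: [0.3, 0.2, 0.7]
finger_gap: 1.002
gripper_force: 0.0
```

Emit:
play_rows:
  rows:
    - [[-0.55,4.98,1.97],[0,0,0],0]
    - [[-0.55,4.98,1.97],[0,0,0],0]
    - [[-0.55,4.98,1.97],[0,0,0],0]
    - [[-0.55,4.98,1.97],[0,0,0],0]
    - [[-0.55,4.98,1.97],[0,0,0],0]
    - [[-0.55,4.98,1.97],[0,0,0],0]
    - [[0,0,0],[0,0,0],0]
    - [[0,0,0],[0,0,0],0]
    - [[0,0,0],[0,0,0],0]

```text
t: 2.85
tcp_pos: [0.4132, 0.1524, 0.2031]
tool_rot: [0.97, 0.014, 0.242, 0.003]
force: [0.1, 0.7, 0.2]
finger_gap: 0.996
gripper_force: 0.0
```

```bash
cat > d.py <<'E'
from h import *
import sys
p,M=cur(); G=np.array([.466,.1575,.026]);T=tool(1,30); tc=G+.011*T[:,2]; pre=tc-.09*T[:,2]
delta(p,M,pre,T);s=sense();print(p,s['q'],s['t'],s['force'])
E
python3 d.py
```

```text
shift [-39.2  -5.5 102.2] dist 109.6 turn [0.44 1.95 0.82]
[0.41317741 0.1524444  0.20308644] [ 0.15028451  0.19203603  2.2300012  -0.29381012  0.24460945  1.95952269] 2.85 [0.11022981 0.66386023 0.23549893]
```

```bash
sed -i 's/tool(1,30)/tool(1,float(sys.argv[1]))/; s/-\.09\*T/-float(sys.argv[2])*T/' d.py; python3 d.py 20 .09; python3 d.py 20 0
```

```text
shift [-25.5  -5.3 102.9] dist 106.1 turn [ 0.51 -8.05  0.78]
[0.41317741 0.1524444  0.20308644] [ 0.15028451  0.19203603  2.2300012  -0.29381012  0.24460945  1.95952269] 2.85 [0.11022981 0.66386023 0.23549893]
shift [-38.1  -6.2 192. ] dist 195.8 turn [ 0.51 -8.05  0.78]
[0.41317741 0.1524444  0.20308644] [ 0.15028451  0.19203603  2.2300012  -0.29381012  0.24460945  1.95952269] 2.85 [0.11022981 0.66386023 0.23549893]
```

Emit:
play_rows:
  rows:
    - [[0.25,-4.03,0.4],[0,0,0],0]
    - [[0.25,-4.03,0.4],[0,0,0],0]
    - [[0,0,0],[-11,-1.5,34],0]
    - [[0,0,0],[-10,-1.9,34],0]
    - [[0,0,0],[-12,-1.9,34],0]
    - [[0,0,0],[0,0,0],0]
    - [[0,0,0],[0,0,0],0]

```text
t: 3.43
tcp_pos: [0.4176, 0.1536, 0.1107]
tool_rot: [0.985, 0.007, 0.174, 0.004]
force: [0.8, -0.5, -0.2]
finger_gap: 1.004
gripper_force: 0.0
```

```bash
python3 d.py 20 .09; python3 d.py 20 0
```

```text
shift [16.6 -3.3 17.1] dist 24.1 turn [ 0.61  0.01 -0.06]
[0.41757786 0.15358815 0.11067342] [ 0.13797617  0.43552038  2.22529281 -0.36578301  0.1449442   2.04748871] 3.4333 [ 0.8117447  -0.48828016 -0.16611345]
shift [ 16.6  -4.2 107.1] dist 108.5 turn [ 0.61  0.01 -0.06]
[0.41757786 0.15358815 0.11067342] [ 0.13797617  0.43552038  2.22529281 -0.36578301  0.1449442   2.04748871] 3.4333 [ 0.8117447  -0.48828016 -0.16611345]
```

```bash
sed -i 's/\[.466,.1575,.026\]/[.462,.1575,.026]/' d.py; python3 d.py 15 .04; python3 d.py 15 0
```

```text
shift [15.4 -3.9 65.9] dist 67.7 turn [ 0.61 -4.99 -0.09]
[0.41757786 0.15358815 0.11067342] [ 0.13797617  0.43552038  2.22529281 -0.36578301  0.1449442   2.04748871] 3.4333 [ 0.8117447  -0.48828016 -0.16611345]
shift [ 11.9  -4.3 105.7] dist 106.5 turn [ 0.61 -4.99 -0.09]
[0.41757786 0.15358815 0.11067342] [ 0.13797617  0.43552038  2.22529281 -0.36578301  0.1449442   2.04748871] 3.4333 [ 0.8117447  -0.48828016 -0.16611345]
```

Emit:
play_rows:
  rows:
    - [[0.3,-2.5,0],[0,0,0],0]
    - [[0.3,-2.5,0],[0,0,0],0]
    - [[0,0,0],[5.1,-1.3,0],0]
    - [[0,0,0],[5.1,-1.3,10],0]
    - [[0,0,0],[5.1,-1.3,18],0]
    - [[0,0,0],[0,0,18],0]
    - [[0,0,0],[0,0,20],0]
    - [[0,0,0],[0,0,0],0]
    - [[0,0,0],[0,0,0],0]

```text
t: 4.18
tcp_pos: [0.4495, 0.158, 0.0523]
tool_rot: [0.991, 0.008, 0.134, -0.001]
force: [-0.2, -0.6, 0.2]
finger_gap: 0.998
gripper_force: 0.0
```

```bash
python3 d.py 15 0;python3 d.py 20 0
```

```text
shift [ 5.   0.6 39.7] dist 40.0 turn [ 0.04 -0.35 -0.12]
[0.44953675 0.15795423 0.05231668] [ 0.12208443  0.59485334  2.13336389 -0.1917417   0.14964519  1.86347452] 4.1833 [-0.22579299 -0.55076167  0.16995744]
shift [ 5.9  0.6 39.6] dist 40.1 turn [ 0.05  4.65 -0.12]
[0.44953675 0.15795423 0.05231668] [ 0.12208443  0.59485334  2.13336389 -0.1917417   0.14964519  1.86347452] 4.1833 [-0.22579299 -0.55076167  0.16995744]
```

Emit:
play_rows:
  rows:
    - [[0,0,0],[1.8,0.3,13],0]
    - [[0,0,0],[1.8,0.3,13],0]
    - [[0,0,0],[1.4,0,12],0]
    - [[0,0,0],[0,0,0],0]
    - [[0,0,0],[0,0,0],0]

```text
t: 4.6
tcp_pos: [0.4642, 0.1575, 0.0177]
tool_rot: [0.991, 0.008, 0.134, -0.001]
force: [-0.2, -0.3, -0.2]
finger_gap: 1.005
gripper_force: 0.0
```

```bash
python3 d.py 15 0; python3 - <<'E'
from h import *
a=snap('scene','s1')[0][180:280,230:350];b=snap('top','t1')[0][170:245,230:320]
cv2.imwrite('pics/c1.png',np.vstack([cv2.resize(a,(600,500)),])[:,:,::-1])
E
```

```text
shift [ 0.  -0.   2.4] dist 2.4 turn [ 0.05 -0.39 -0.1 ]
[0.46418611 0.15752406 0.01765804] [ 0.11671839  0.68587377  2.11429143 -0.35275811  0.0789904   2.02007744] 4.6 [-0.16594096 -0.34644973 -0.20162062]
```

View pics/c1.png

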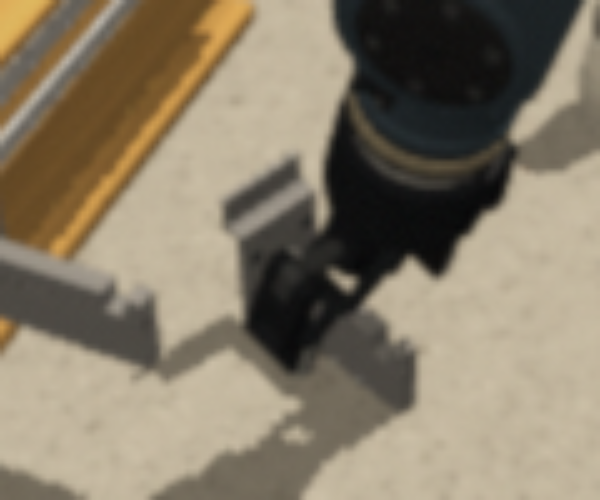

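The scene view shows the left finger beside the blade at (285,310), near mid-blade and clear of the plate, with the nose out in front at (400,370). I'm closing the jaws.

Emit:
play_rows:
  rows:
    - [[0,0,0],[0,0,0],0.4]
    - [[0,0,0],[0,0,0],0.6]
    - [[0,0,0],[0,0,0],0.8]
    - [[0,0,0],[0,0,0],0.9]
    - [[0,0,0],[0,0,0],1]
    - [[0,0,0],[0,0,0],1]
    - [[0,0,0],[0,0,0],1]
    - [[0,0,0],[0,0,0],1]
    - [[0,0,0],[0,0,0],1]
  grip_force: 90

```text
t: 5.45
tcp_pos: [0.4637, 0.1573, 0.0167]
tool_rot: [0.991, 0.008, 0.133, -0.001]
force: [-1.1, -2.5, 5.6]
finger_gap: 0.109
gripper_force: 88.3
```

Emit:
play_rows:
  rows:
    - [[0,0,0],[0,0,-10],1]
    - [[0,0,0],[0,0,-20],1]
    - [[0,0,0],[0,0,-20],1]
    - [[0,0,0],[0,0,-20],1]
    - [[0,0,0],[0,0,-20],1]
    - [[0,0,0],[0,0,-10],1]
    - [[0,0,0],[0,0,0],1]
    - [[0,0,0],[0,0,0],1]

```text
t: 6.12
tcp_pos: [0.437, 0.1571, 0.1129]
tool_rot: [0.991, 0.008, 0.133, -0.001]
force: [0.7, -0.7, -2.9]
finger_gap: 0.109
gripper_force: 88.5
```

```bash
python3 - <<'E'
from h import *
s=sense();print(s['force'],s['ft_torque'],s['q'],R.from_quat(s['tool_rot']).as_euler('ZYX',degrees=True))
p,M=cur();g=p-.011*M[:,2];print('g',g)
for n in('scene','top'):
    pic,d=snap(n,n+'2');P=cloud(n,d).reshape(-1,3);P=P[~np.isnan(P[:,0])]
    # bracket frame assumed: origin g, rotated by nothing (yaw1) 
    Q=P-g; c,s_=np.cos(np.radians(1)),np.sin(np.radians(1)); x=Q[:,0]*c+Q[:,1]*s_;y=-Q[:,0]*s_+Q[:,1]*c;z=Q[:,2]
    for nm,m in {'tongue':(x>.04)&(x<.09)&(abs(y)<.035)&(z>.055)&(z<.085),'nose':(x>-.06)&(x<-.028)&(abs(y)<.02)&(z>-.03)&(z<.02),'plate':(x>.04)&(x<.056)&(abs(y)<.035)&(z>.03)&(z<.05)}.items():
        if m.sum()>3:
            A=np.c_[x,y,z][m];print(n,nm,m.sum(),A.mean(0).round(4),np.percentile(A,2,0).round(4),np.percentile(A,98,0).round(4), 'dx/dy %.3f'%np.polyfit(A[:,1],A[:,0],1)[0])
E
```

```text
[ 0.74152403 -0.66971996 -2.88911775] [-0.01780746  0.36472702  0.03691361] [ 0.12399161  0.43747921  2.11881519 -0.09165871  0.32121428  1.7625722 ] [  0.88211671 -15.29077283 179.98181479]
g [0.43414567 0.15709634 0.12347169]
scene tongue 83 [0.0678 0.0035 0.0625] [ 0.0656 -0.0212  0.0558] [0.0719 0.0264 0.0677] dx/dy 0.001
scene nose 82 [-0.0349  0.0029 -0.0015] [-0.0378 -0.0042 -0.0239] [-0.0296  0.0076  0.0196] dx/dy 0.306
scene plate 40 [0.0554 0.0015 0.0393] [ 0.0543 -0.0195  0.0301] [0.056  0.0244 0.0486] dx/dy 0.003
top tongue 56 [ 0.0685 -0.0003  0.0624] [ 0.0663 -0.024   0.0557] [0.0712 0.0223 0.0681] dx/dy 0.007
top plate 18 [ 0.0555 -0.0033  0.0414] [ 0.0549 -0.0204  0.0306] [0.056  0.0177 0.0495] dx/dy 0.009
```

```bash
cat > plan.py <<'E'
import numpy as np,heapq,json
def rect(x0,x1,z0,z1,n=1.0):
    xs=np.arange(x0,x1+.01,n);zs=np.arange(z0,z1+.01,n);X,Z=np.meshgrid(xs,zs);return np.c_[X.ravel(),Z.ravel()]
B=np.vstack([rect(-5,0,-70,4),rect(0,10,0,4),rect(6,10,4,22)])
a=np.radians(15.3);d=np.array([-np.sin(a),np.cos(a)]);e=np.array([d[1],-d[0]])
body=rect(-42,42,54,200,4);body=np.array([-60,-42.7])+body[:,:1]*e+body[:,1:]*d
obs=[(0,4,18,44),(0,4,-75,0),(0,26,34,44),(26,60,-75,44),(0,26,-75,-14)]
def dist(P):
    D=np.full(P.shape[:-1],99.)
    for x0,x1,z0,z1 in obs:
        dx=np.maximum(np.maximum(x0-P[...,0],P[...,0]-x1),0);dz=np.maximum(np.maximum(z0-P[...,1],P[...,1]-z1),0);D=np.minimum(D,np.hypot(dx,dz))
    return D.min(-1)
TH=np.arange(0,46,2.5);HX=np.arange(-45,6,1.);HZ=np.arange(-30,21,1.)
C=np.zeros((len(TH),len(HX),len(HZ)))
for i,t in enumerate(np.radians(TH)):
    r=np.array([[np.cos(t),-np.sin(t)],[np.sin(t),np.cos(t)]])
    for j,x in enumerate(HX):
        for h in(0,):
            O=np.stack([np.full(len(HZ),x),HZ],-1)[:,None]
            C[i,j]=np.minimum(dist(B@r+O),dist(body@r+O)-2)
# path from start (th=40,hx=-45,hz=-10) to (0,hx=-1,hz=1)
I=lambda t,x,z:(int(np.argmin(abs(TH-t))),int(np.argmin(abs(HX-x))),int(np.argmin(abs(HZ-z))))
goal=I(0,-1,1);st=I(40,-40,-10);print(C[goal],C[st])
dd={st:0};pr={};q=[(0,st)]
while q:
    c,n=heapq.heappop(q)
    if n==goal:break
    if c>dd[n]:continue
    for a_ in(-1,0,1):
     for b in(-1,0,1):
      for g in(-1,0,1):
        m=(n[0]+a_,n[1]+b,n[2]+g)
        if m==n or min(m)<0 or any(m[k]>=C.shape[k] for k in range(3)) or C[m]<.5:continue
        w=c+(abs(a_)+abs(b)+abs(g))**.5*(1+20/min(C[m],4)**2)
        if w<dd.get(m,1e9):dd[m]=w;pr[m]=n;heapq.heappush(q,(w,m))
p=[goal]
while p[-1]!=st:p.append(pr[p[-1]])
for m in p[::-1]:print(TH[m[0]],HX[m[1]],HZ[m[2]],round(C[m],1))
E
python3 plan.py
```

```text
1.0 18.20319256123678
40.0 -40.0 -10.0 18.2
40.0 -39.0 -10.0 17.2
40.0 -38.0 -10.0 16.2
40.0 -37.0 -10.0 15.2
40.0 -36.0 -10.0 14.2
40.0 -35.0 -10.0 13.2
40.0 -34.0 -10.0 12.2
40.0 -33.0 -10.0 11.2
40.0 -32.0 -10.0 10.2
40.0 -31.0 -10.0 9.2
40.0 -30.0 -10.0 8.2
40.0 -29.0 -9.0 7.3
42.5 -28.0 -8.0 5.9
45.0 -27.0 -7.0 4.6
45.0 -26.0 -6.0 4.2
45.0 -25.0 -5.0 4.1
45.0 -24.0 -4.0 4.1
45.0 -23.0 -3.0 4.2
45.0 -22.0 -2.0 4.1
45.0 -21.0 -1.0 4.2
45.0 -20.0 0.0 4.1
45.0 -19.0 1.0 4.2
45.0 -18.0 2.0 4.2
45.0 -17.0 3.0 3.7
45.0 -16.0 3.0 3.4
45.0 -15.0 4.0 2.8
45.0 -14.0 4.0 2.7
45.0 -13.0 5.0 2.7
45.0 -12.0 6.0 2.7
45.0 -11.0 7.0 2.7
45.0 -10.0 8.0 2.8
45.0 -9.0 9.0 2.7
45.0 -8.0 10.0 3.1
42.5 -7.0 10.0 3.2
40.0 -6.0 10.0 3.5
37.5 -5.0 10.0 3.7
35.0 -4.0 10.0 4.0
32.5 -3.0 9.0 3.9
30.0 -3.0 9.0 4.3
27.5 -2.0 8.0 4.3
25.0 -2.0 8.0 4.7
22.5 -2.0 8.0 4.3
20.0 -2.0 7.0 4.1
17.5 -2.0 6.0 3.7
15.0 -2.0 5.0 3.2
12.5 -2.0 5.0 3.0
10.0 -2.0 4.0 2.5
7.5 -2.0 3.0 2.0
5.0 -2.0 2.0 1.5
2.5 -1.0 2.0 1.1
0.0 -1.0 1.0 1.0
```

```bash
cat > w.py <<'E'
from h import *
import sys
N=np.array([.9165,.4001,0]);F=np.array([.629,.1765,0]);YAW=23.6;A0=15.3;LED=.1415;HG=np.array([60.,42.7])
def target(th,hx,hz):
    t=np.radians(th);c,s=np.cos(t),np.sin(t)
    gx=hx-(HG[0]*c+HG[1]*s);gz=hz-(-HG[0]*s+HG[1]*c)
    T=tool(YAW,A0-th);g=F+N*gx/1e3+[0,0,LED+gz/1e3];return g+.011*T[:,2],T
if __name__=='__main__':
    s=sense();print('t',s['t'],'F',np.round(s['force'],1),'M',np.round(s['ft_torque'],2),'q',np.round(s['q'],2))
    p,M=cur()
    for a in sys.argv[1:]:
        p1,M1=target(*map(float,a.split(',')));print(a,end=' ');delta(p,M,p1,M1);p,M=p1,M1
E
python3 w.py 45,-60,-8
```

```text
t 6.2167 F [-0.2 -0.1 -2.9] M [-0.01  0.34 -0.02] q [ 0.12  0.44  2.12 -0.09  0.32  1.76]
45,-60,-8 shift [69.1 36.7 -6.3] dist 78.5 turn [ -2.91 -44.28 -23.13]
```

Emit:
play_rows:
  rows:
    - [[0,0,0],[5,0,-20],1]
    - [[0,0,0],[5,0,-20],1]
    - [[-0.29,-4.43,-2.31],[5,0,-18],1]
    - [[-0.29,-4.43,-2.31],[0,0,0],1]
    - [[-0.29,-4.43,-2.31],[0,0,0],1]
    - [[-0.29,-4.43,-2.31],[0,0,0],1]
    - [[-0.29,-4.43,-2.31],[0,0,0],1]
    - [[-0.29,-4.43,-2.31],[0,0,0],1]
    - [[-0.29,-4.43,-2.31],[0,0,0],1]
    - [[-0.29,-4.43,-2.31],[0,0,0],1]
    - [[-0.29,-4.43,-2.31],[0,0,0],1]
    - [[-0.29,-4.43,-2.31],[0,0,0],1]

```text
t: 7.22
tcp_pos: [0.4373, 0.157, 0.1711]
tool_rot: [0.946, 0.198, -0.252, 0.052]
force: [0.4, 0.3, -3.5]
finger_gap: 0.108
gripper_force: 88.5
```

Emit:
play_rows:
  rows:
    - [[0,0,0],[0,0,0],1]
    - [[0,0,0],[0,0,0],1]

```text
t: 7.38
tcp_pos: [0.4368, 0.1572, 0.1705]
tool_rot: [0.946, 0.197, -0.251, 0.052]
force: [0.2, -0.3, -2.8]
finger_gap: 0.108
gripper_force: 88.5
```

```bash
python3 w.py 45,-60,-8
```

```text
t 7.3833 F [ 0.2 -0.3 -2.8] M [ 0.18 -0.38 -0.  ] q [ 0.18  0.62  1.52 -0.11  1.51  1.38]
45,-60,-8 shift [56.8 59.2  7.1] dist 82.3 turn [-0.03 -0.04 -0.06]
```

Emit:
play_rows:
  rows:
    - [[0,0,0],[14.2,14.8,1.8],1]
    - [[0,0,0],[14.2,14.8,1.8],1]
    - [[0,0,0],[14.2,14.8,1.8],1]
    - [[0,0,0],[14.2,14.8,1.7],1]
    - [[0,0,0],[0,0,0],1]
    - [[0,0,0],[0,0,0],1]

```text
t: 7.88
tcp_pos: [0.5018, 0.1205, 0.1381]
tool_rot: [0.947, 0.196, -0.25, 0.052]
force: [-0.4, 0.6, -2.7]
finger_gap: 0.111
gripper_force: 88.6
```

```bash
python3 w.py 45,-60,-8; cat > chk.py <<'E'
from w import *
# compare expected bracket points with cloud in rail frame
s=sense();p,M=cur();L=np.array([-N[1],N[0],0])
out=[]
for n in('scene','top'):
    pic,d=snap(n,n+'_%.0f'%(s['t']*100));P=cloud(n,d).reshape(-1,3);P=P[~np.isnan(P[:,0])]
    Q=P-F;X=np.c_[Q@N,Q@L,Q[:,2]-LED]*1e3
    g=p-.011*M[:,2];th=np.radians(A0)-np.arctan2(M[:2,2]@N[:2],-M[2,2]);c,q=np.cos(th),np.sin(th)
    r=(P-g)*1e3;x=r@N;z=r[:,2];y=r@L
    bx=x*c-z*q-HG[0];bz=x*q+z*c-HG[1]   # bracket frame about heel
    print(n,'theta',np.degrees(th))
    m=(abs(y)<28)&(bx>-3)&(bx<18)&(bz>7)&(bz<30);A=np.c_[bx,y,bz][m]
    if m.sum()>5:
        print(' tongue n',m.sum(),np.percentile(A,[2,50,98],0).round(1).tolist(),'slope x/y %.3f x/z %.3f'%(np.polyfit(A[:,1],A[:,0],1)[0],np.polyfit(A[:,2],A[:,0],1)[0]))
    m=(abs(y)<28)&(bx>-12)&(bx<3)&(bz>-18)&(bz<-3);A=np.c_[bx,y,bz][m]
    if m.sum()>5: print(' plate n',m.sum(),np.percentile(A,[2,50,98],0).round(1).tolist(),'slope x/y %.3f x/z %.3f'%(np.polyfit(A[:,1],A[:,0],1)[0],np.polyfit(A[:,2],A[:,0],1)[0]))
    m=(abs(X[:,1])<110)&(abs(X[:,0])<4)&(abs(X[:,2]-30)<10);print(' upper lip x',np.percentile(X[m,0],[5,50,95]).round(1),'slope',np.polyfit(X[m,1],X[m,0],1)[0].round(4),'min z',np.percentile(X[(abs(X[:,1])<110)&(abs(X[:,0])<4)&(X[:,2]>12),2],[1,3]).round(1))
E
python3 chk.py
```

```text
t 7.8833 F [-0.4  0.6 -2.7] M [ 0.18 -0.35 -0.01] q [ 0.11  0.72  1.4  -0.15  1.51  1.32]
45,-60,-8 shift [ 1.7 -0.4  1.2] dist 2.1 turn [-0.08 -0.08 -0.14]
scene theta 44.92187171613375
 tongue n 101 [[3.8, -17.6, 7.3], [5.8, 3.8, 15.4], [8.3, 25.6, 24.2]] slope x/y 0.001 x/z 0.024
 plate n 95 [[-7.3, -23.3, -17.8], [-5.2, 4.1, -10.4], [-1.7, 25.2, -3.4]] slope x/y 0.018 x/z -0.029
 upper lip x [-1.4 -0.1  1.2] slope -0.0022 min z [19.4 20.4]
top theta 44.92187171613375
 upper lip x [-1.8 -0.9  0.4] slope -0.0058 min z [21.  23.4]
```

```bash
python3 w.py 45,-28,-8 45,-18,2 45,-15,4
```

```text
t 7.9833 F [-0.1 -0.5 -2.7] M [ 0.2  -0.31 -0.02] q [ 0.11  0.72  1.41 -0.15  1.51  1.32]
45,-28,-8 shift [ 30.2   0.6 -14.2] dist 33.4 turn [-0.05 -0.06 -0.05]
45,-18,2 shift [  3.7   0.  -13.6] dist 14.1 turn [0. 0. 0.]
45,-15,4 shift [ 1.6  0.  -3.2] dist 3.6 turn [0. 0. 0.]
```

Emit:
play_rows:
  rows:
    - [[0,0,0],[10,0.2,-4.7],1]
    - [[0,0,0],[10,0.2,-4.7],1]
    - [[0,0,0],[10,0.2,-4.7],1]
    - [[0,0,0],[0,0,0],1]
    - [[0,0,0],[0,0,0],1]
    - [[0,0,0],[0,0,0],1]

```text
t: 8.48
tcp_pos: [0.5315, 0.134, 0.1364]
tool_rot: [0.946, 0.198, -0.251, 0.052]
force: [-0.2, -0.5, -2.6]
finger_gap: 0.111
gripper_force: 88.6
```

```bash
python3 w.py 45,-18,2 45,-15,4 45,-12,6 45,-8,10
```

```text
t 8.4833 F [-0.2 -0.5 -2.6] M [ 0.15 -0.41  0.02] q [ 0.12  0.76  1.31 -0.14  1.57  1.32]
45,-18,2 shift [  4.1   0.1 -13.6] dist 14.2 turn [ 0.   -0.03 -0.01]
45,-15,4 shift [ 1.6  0.  -3.2] dist 3.6 turn [0. 0. 0.]
45,-12,6 shift [ 1.6  0.  -3.2] dist 3.6 turn [0. 0. 0.]
45,-8,10 shift [ 1.5  0.  -5.5] dist 5.7 turn [0. 0. 0.]
```

Emit:
play_rows:
  rows:
    - [[0,0,0],[1,0,-3.4],1]
    - [[0,0,0],[1,0,-3.4],1]
    - [[0,0,0],[1,0,-3.4],1]
    - [[0,0,0],[1,0,-3.4],1]
    - [[0,0,0],[0,0,0],1]
    - [[0,0,0],[0,0,0],1]

```text
t: 8.98
tcp_pos: [0.5425, 0.138, 0.1461]
tool_rot: [0.947, 0.197, -0.25, 0.052]
force: [0.4, 0.9, -1.9]
finger_gap: 0.108
gripper_force: 88.6
```

Emit:
play_rows:
  rows:
    - [[0,0,0],[0.8,0,-1.6],1]
    - [[0,0,0],[0.8,0,-1.6],1]
    - [[0,0,0],[0.8,0,-1.6],1]
    - [[0,0,0],[0.8,0,-1.6],1]
    - [[0,0,0],[0,0,0],1]

```text
t: 9.4
tcp_pos: [0.5481, 0.1404, 0.15]
tool_rot: [0.947, 0.197, -0.25, 0.052]
force: [0.5, -0.2, -2.0]
finger_gap: 0.112
gripper_force: 88.6
```

```bash
python3 w.py 45,-12,6 45,-8,10; python3 chk.py
```

```text
t 9.4 F [ 0.5 -0.2 -2. ] M [ 0.15 -0.44  0.04] q [ 0.13  0.77  1.25 -0.14  1.62  1.32]
45,-12,6 shift [-1.4 -0.7  0.6] dist 1.7 turn [ 0.02 -0.14 -0.04]
45,-8,10 shift [ 1.5  0.  -5.5] dist 5.7 turn [0. 0. 0.]
scene theta 44.86200477570653
 tongue n 59 [[-2.8, -18.9, 7.2], [5.4, 4.1, 11.8], [8.5, 24.9, 19.0]] slope x/y -0.012 x/z -0.682
 plate n 95 [[-8.2, -23.9, -17.4], [-5.4, 1.8, -10.4], [-2.5, 24.4, -3.4]] slope x/y 0.017 x/z -0.006
 upper lip x [-1.1  0.   1.3] slope -0.0011 min z [17.5 20. ]
top theta 44.86200477570653
 upper lip x [-2.1 -0.8  0.1] slope -0.0043 min z [20.4 21.8]
```

```bash
python3 w.py 45,-8,10 40,-6,10 35,-4,10 30,-3,9 25,-2,8 20,-2,7 15,-2,5.5 10,-2,4
```

```text
t 9.5 F [-0.  -0.2 -2.8] M [ 0.13 -0.4  -0.01] q [ 0.13  0.77  1.25 -0.14  1.62  1.32]
45,-8,10 shift [ 0.4 -0.6 -5.2] dist 5.2 turn [ 0.01 -0.1  -0.04]
40,-6,10 shift [5.2 0.  4.9] dist 7.1 turn [-0.  5. -0.]
35,-4,10 shift [5.2 0.  5.1] dist 7.3 turn [-0.  5.  0.]
30,-3,9 shift [4.7 0.  6.5] dist 8.0 turn [-0.  5.  0.]
25,-2,8 shift [4.7 0.  6.6] dist 8.1 turn [ 0.  5. -0.]
20,-2,7 shift [3.6 0.  6.9] dist 7.8 turn [-0.  5.  0.]
15,-2,5.5 shift [3.6 0.  7.4] dist 8.2 turn [ 0.  5. -0.]
10,-2,4 shift [3.4 0.  7.4] dist 8.1 turn [ 0.  5. -0.]
```

Emit:
play_rows:
  rows:
    - [[0,0,0],[0.2,-0.2,-2.6],1]
    - [[0,0,0],[0.2,-0.2,-2.6],1]
    - [[0,0,0],[0,0,0],1]
    - [[0,2.5,0],[2.6,0,2.5],1]
    - [[0,2.5,0],[2.6,0,2.5],1]
    - [[0,2.5,0],[2.6,0,2.5],1]
    - [[0,2.5,0],[2.6,0,2.5],1]
    - [[0,0,0],[0,0,0],1]
    - [[0,0,0],[0,0,0],1]

```text
t: 10.25
tcp_pos: [0.5543, 0.1437, 0.1411]
tool_rot: [0.965, 0.201, -0.167, 0.035]
force: [-0.2, -0.1, -2.5]
finger_gap: 0.105
gripper_force: 88.5
```

```bash
python3 w.py 30,-3,9 25,-2,8 20,-2,7
```

```text
t 10.25 F [-0.2 -0.1 -2.5] M [ 0.12 -0.27 -0.02] q [ 0.11  0.7   1.37 -0.1   1.41  1.31]
30,-3,9 shift [ 5.1 -0.2  6.9] dist 8.6 turn [ 0.01  4.97 -0.04]
25,-2,8 shift [4.7 0.  6.6] dist 8.1 turn [ 0.  5. -0.]
20,-2,7 shift [3.6 0.  6.9] dist 7.8 turn [-0.  5.  0.]
```

Emit:
play_rows:
  rows:
    - [[0,2.5,0],[2.5,-0.1,3.4],1]
    - [[0,2.5,0],[2.5,0,3.4],1]
    - [[0,2.5,0],[2.4,0,3.3],1]
    - [[0,2.5,0],[2.4,0,3.3],1]
    - [[0,2.5,0],[1.8,0,3.5],1]
    - [[0,2.5,0],[1.8,0,3.5],1]
    - [[0,0,0],[0,0,0],1]
    - [[0,0,0],[0,0,0],1]

```text
t: 10.92
tcp_pos: [0.562, 0.1471, 0.1176]
tool_rot: [0.978, 0.204, -0.04, 0.008]
force: [0.2, 0.4, -2.3]
finger_gap: 0.108
gripper_force: 88.5
```

```bash
python3 w.py 15,-2,5.5 10,-2,4 5,-1.5,2.5 2.5,-1,1.5 0,-1,1
```

```text
t 10.9167 F [ 0.2  0.4 -2.3] M [ 0.05 -0.02 -0.01] q [ 0.08  0.62  1.56 -0.03  1.03  1.26]
15,-2,5.5 shift [ 2.9 -0.1  7.1] dist 7.7 turn [ 0.    5.04 -0.03]
10,-2,4 shift [3.4 0.  7.4] dist 8.1 turn [ 0.  5. -0.]
5,-1.5,2.5 shift [3.8 0.  7.4] dist 8.3 turn [-0.  5.  0.]
2.5,-1,1.5 shift [2.  0.  4.1] dist 4.5 turn [0.  2.5 0. ]
0,-1,1 shift [1.5 0.  3.5] dist 3.8 turn [-0.   2.5 -0. ]
```

Emit:
play_rows:
  rows:
    - [[0,2.5,0],[1.4,0,3.6],1]
    - [[0,2.5,0],[1.4,0,3.6],1]
    - [[0,2.5,0],[1.7,0,3.7],1]
    - [[0,2.5,0],[1.7,0,3.7],1]
    - [[0,0,0],[0,0,0],1]
    - [[0,0,0],[0,0,0],1]

```text
t: 11.42
tcp_pos: [0.5678, 0.1496, 0.103]
tool_rot: [0.978, 0.204, 0.045, -0.009]
force: [0.2, 0.9, -2.4]
finger_gap: 0.107
gripper_force: 88.6
```

```bash
python3 w.py 5,-1.5,2.5 2.5,-1,1.5 0,-1,1;python3 chk.py
```

```text
t 11.4167 F [ 0.2  0.9 -2.4] M [-0.02  0.09 -0.02] q [0.05 0.59 1.7  0.05 0.76 1.18]
5,-1.5,2.5 shift [ 3.1 -0.2  7.4] dist 8.1 turn [ 0.01  5.03 -0.03]
2.5,-1,1.5 shift [2.  0.  4.1] dist 4.5 turn [0.  2.5 0. ]
0,-1,1 shift [1.5 0.  3.5] dist 3.8 turn [-0.   2.5 -0. ]
scene theta 10.02645345277405
 tongue n 50 [[-2.9, -26.6, 7.4], [-2.2, 1.9, 19.3], [0.9, 27.5, 27.4]] slope x/y -0.003 x/z -0.125
 plate n 69 [[-6.0, -22.1, -17.2], [-3.8, 6.6, -10.8], [1.7, 25.2, -3.4]] slope x/y 0.031 x/z 0.058
 upper lip x [-1.2  0.   1.3] slope -0.0017 min z [18.7 19.5]
top theta 10.02645345277405
 upper lip x [-1.5 -0.8  0.7] slope -0.0 min z [19.1 20.1]
```

Emit:
play_rows:
  rows:
    - [[0,2.5,0],[1.6,0,3.7],1]
    - [[0,2.5,0],[1.6,0,3.7],1]
    - [[0,0,0],[0,0,0],1]
    - [[0,1.25,0],[1,0,2],1]
    - [[0,1.25,0],[1,0,2],1]
    - [[0,0,0],[0,0,0],1]
    - [[0,0,0],[0,0,0],1]

```text
t: 12.1
tcp_pos: [0.5731, 0.1523, 0.0921]
tool_rot: [0.973, 0.203, 0.108, -0.023]
force: [-2.9, -1.8, -3.7]
finger_gap: 0.108
gripper_force: 88.4
```

```bash
python3 w.py 0,-1,1 0,0,0
```

```text
t 12.1 F [-2.9 -1.8 -3.7] M [-0.42  0.76 -0.07] q [0.03 0.59 1.8  0.16 0.56 1.06]
0,-1,1 shift [2.1 0.2 3.5] dist 4.0 turn [-0.04  2.62 -0.01]
0,0,0 shift [0.7 0.  1.2] dist 1.4 turn [0. 0. 0.]
```

Emit:
play_rows:
  rows:
    - [[0,1.3,0],[0.4,0,1.6],1]
    - [[0,0,0],[0,0,0],1]
    - [[0,0,0],[0,0,0],1]

```text
t: 12.35
tcp_pos: [0.5741, 0.1527, 0.0907]
tool_rot: [0.972, 0.203, 0.12, -0.025]
force: [-2.8, -1.8, -4.9]
finger_gap: 0.111
gripper_force: 88.4
```

Emit:
play_rows:
  rows:
    - [[0,1.3,0],[0.4,0,1.6],1]
    - [[0,0,0],[0,0,0],1]
    - [[0,0,0],[0,0,0],1]

```text
t: 12.6
tcp_pos: [0.5753, 0.153, 0.0896]
tool_rot: [0.97, 0.202, 0.131, -0.027]
force: [-3.3, -1.3, -5.3]
finger_gap: 0.11
gripper_force: 88.4
```

```bash
python3 w.py 0,-1,1 0,0,0; python3 chk.py; python3 - <<'E'
from h import *
import glob
f=sorted(glob.glob('scene_*.npz'),key=lambda s:int(s[6:-4]))[-1]
p=np.load(f)['p'][140:260,190:310]; cv2.imwrite('pics/c3.png',cv2.resize(p,(600,600),interpolation=cv2.INTER_CUBIC)[:,:,::-1])
E
```

```text
t 12.6 F [-3.3 -1.3 -5.3] M [-0.45  0.81 -0.05] q [0.02 0.59 1.83 0.22 0.48 0.99]
0,-1,1 shift [ 0.4 -0.1  0.5] dist 0.7 turn [ 0.01 -0.12 -0.02]
0,0,0 shift [0.7 0.  1.2] dist 1.4 turn [0. 0. 0.]
scene theta -0.11819028116955613
 tongue n 65 [[-1.1, -26.5, 7.1], [1.9, 1.7, 21.8], [7.8, 25.9, 29.7]] slope x/y -0.002 x/z -0.130
 plate n 60 [[-4.9, -23.4, -17.9], [-2.9, 7.0, -11.7], [1.5, 26.6, -3.5]] slope x/y 0.039 x/z 0.008
 upper lip x [-1.3  0.   1.4] slope -0.0015 min z [18.6 19.4]
top theta -0.11819028116955613
 tongue n 36 [[-0.7, -25.5, 7.3], [1.1, -1.6, 21.0], [2.7, 25.8, 28.9]] slope x/y -0.007 x/z -0.030
 plate n 18 [[-5.2, -23.7, -16.8], [-4.4, -11.4, -9.7], [0.8, 26.8, -4.1]] slope x/y 0.092 x/z -0.008
 upper lip x [-1.9 -0.8  0.4] slope -0.0003 min z [17.1 19. ]
```

View pics/c3.png

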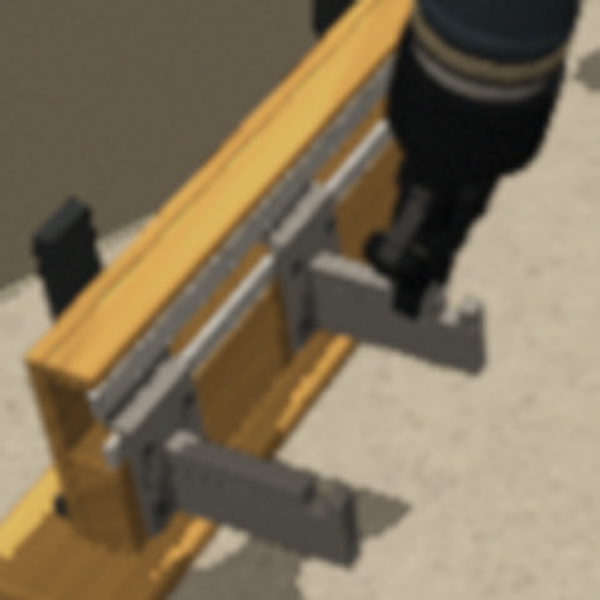

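The crop shows the bracket in the groove around (300,250), its plate against the rail and its blade level like the neighbour's. I'm lowering it gently until the ledge takes its weight.

Emit:
play_rows:
  rows:
    - [[0,0,0],[-0.3,0,1],1]
    - [[0,0,0],[0,0,0],1]
    - [[0,0,0],[0,0,0],1]

```text
t: 12.95
tcp_pos: [0.5753, 0.153, 0.0888]
tool_rot: [0.97, 0.203, 0.132, -0.027]
force: [-2.9, -1.3, -1.3]
finger_gap: 0.105
gripper_force: 88.8
```

Emit:
play_rows:
  rows:
    - [[0,0,0],[-0.3,0,1],1]
    - [[0,0,0],[0,0,0],1]
    - [[0,0,0],[0,0,0],1]

```text
t: 13.2
tcp_pos: [0.5753, 0.153, 0.0877]
tool_rot: [0.97, 0.202, 0.132, -0.027]
force: [-4.6, -1.6, 2.2]
finger_gap: 0.107
gripper_force: 89.0
```

```bash
python3 w.py 0,0,0
```

```text
t 13.2 F [-4.6 -1.6  2.2] M [-0.38  0.87  0.03] q [0.02 0.59 1.83 0.23 0.48 0.99]
0,0,0 shift [ 1.6 -0.1 -0.1] dist 1.6 turn [ 0.02 -0.2  -0.01]
```

Emit:
play_rows:
  rows:
    - [[0,0,0],[0,0,0],1]
    - [[0,0,0],[0,0,0],1]
    - [[0,0,0],[0,0,0],0.8]
    - [[0,0,0],[0,0,0],0.75]
    - [[0,0,0],[0,0,0],0.7]
    - [[0,0,0],[0,0,0],0.6]
    - [[0,0,0],[0,0,0],0.4]
    - [[0,0,0],[0,0,0],0.4]
    - [[0,0,0],[0,0,0],0.4]
    - [[0,0,0],[0,0,0],0.4]
  grip_force: 20

```text
t: 14.03
tcp_pos: [0.5754, 0.1529, 0.0875]
tool_rot: [0.97, 0.202, 0.132, -0.027]
force: [0.2, -0.7, 0.3]
finger_gap: 0.598
gripper_force: 0.0
```

Emit:
play_rows:
  rows:
    - [[0,0,0],[0,0,-8],0.4]
    - [[0,0,0],[0,0,-15],0.4]
    - [[0,0,0],[0,0,-20],0.4]
    - [[0,0,0],[0,0,-25],0.4]
    - [[0,0,0],[0,0,-25],0.4]
    - [[0,0,0],[0,0,-25],0.4]
    - [[0,0,0],[0,0,-25],0.4]
    - [[0,0,0],[-20,0,-15],0.4]
    - [[0,0,0],[-25,0,0],0.4]
    - [[0,0,0],[0,0,0],0.4]
    - [[0,0,0],[0,0,0],0.4]

```text
t: 14.95
tcp_pos: [0.4954, 0.1185, 0.2281]
tool_rot: [0.97, 0.202, 0.132, -0.027]
force: [0.7, 0.5, 0.4]
finger_gap: 0.599
gripper_force: 0.0
```

```bash
python3 - <<'E'
from w import *
L=np.array([-N[1],N[0],0]);p,M=cur();print(p,sense()['force'])
for n in('scene','top'):
    pic,d=snap(n,n+'_end');P=cloud(n,d).reshape(-1,3);P=P[~np.isnan(P[:,0])];Q=P-F;X=np.c_[Q@N,Q@L,Q[:,2]-LED]*1e3
    for nm,y0 in(('mine',0),('neigh',135)):
        pl=X[(abs(X[:,1]-y0)<22)&(abs(X[:,1]-y0)>9)&(abs(X[:,0]+5)<5)&(X[:,2]<-5)&(X[:,2]>-65)]
        bl=X[(abs(X[:,1]-y0)<10)&(X[:,0]<-15)&(X[:,0]>-80)&(X[:,2]>-30)&(X[:,2]<-15)]
        no=X[(abs(X[:,1]-y0)<15)&(X[:,0]<-60)&(X[:,0]>-115)&(X[:,2]>-72)&(X[:,2]<-10)]
        print(n,nm,'plate',len(pl),np.median(pl,0).round(1),'x/y,x/z',[np.polyfit(pl[:,k],pl[:,0],1)[0].round(3) for k in(1,2)] if len(pl)>5 else '','blade top',len(bl),np.median(bl,0).round(1),np.polyfit(bl[:,0],bl[:,2],1)[0].round(3) if len(bl)>5 else '','nose x',np.percentile(no[:,0],2).round(1) if len(no) else '')
p=np.load('scene_end.npz')['p'][140:260,190:310]; cv2.imwrite('pics/c4.png',cv2.resize(p,(600,600),interpolation=cv2.INTER_CUBIC)[:,:,::-1])
E
```

```text
[0.49537346 0.11850012 0.22808297] [0.73883532 0.47941138 0.359752  ]
scene mine plate 74 [ -6.1  14.2 -27.6] x/y,x/z [np.float64(0.008), np.float64(-0.032)] blade top 109 [-48.2   2.8 -25.2] 0.019 nose x -99.1
scene neigh plate 106 [ -5.3 147.8 -26.1] x/y,x/z [np.float64(0.001), np.float64(-0.013)] blade top 147 [-49.7 136.5 -24. ] -0.001 nose x -98.9
top mine plate 47 [ -6.8  -9.7 -33.8] x/y,x/z [np.float64(-0.014), np.float64(-0.024)] blade top 87 [-45.6  -0.7 -25.2] 0.046 nose x -74.1
top neigh plate 57 [ -6.  126.  -34.3] x/y,x/z [np.float64(-0.001), np.float64(0.006)] blade top 102 [-48.  133.7 -24.5] -0.009 nose x -99.2
```

View pics/c4.png

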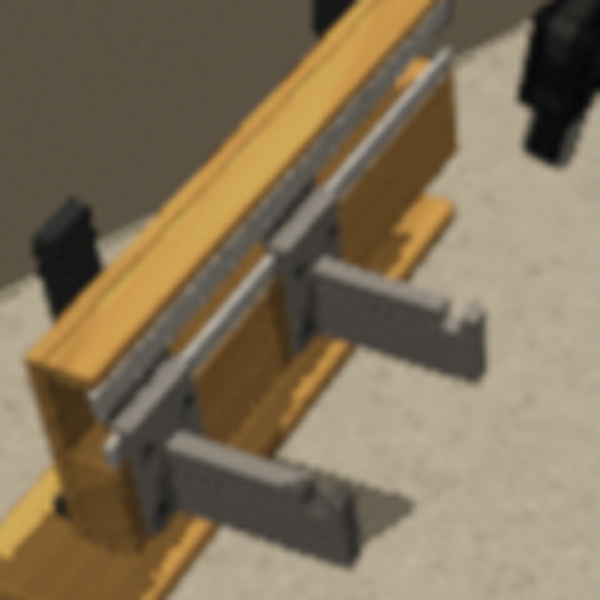

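The bracket hangs at mid-rail like its neighbour. The neck is down on the ledge, and it tilts about 1° nose-down, as the tongue's 2 mm play allows. The gripper is clear of everything, so I'm handing the job in.

```bash
python3 -c "
from station import *
print(sign_off())"
```

```text
the job is handed in; nothing more can be done
None
```

The steel bracket hangs near the middle of the rail, tongue in the groove and neck on the ledge. The plate's lower edge is against the rail, and its top stands about 1–2 mm out (roughly 1° nose-down, within the tongue's play). I let go, moved clear and handed in at about 15 s; no verdict was returned, and forces I saw at the end of each move stayed below 7 N.

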